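Pack the short jar under the caddy's cantilever tray

ROBOT

A 6-joint arm with a two-finger parallel gripper is mounted at the origin on the work surface. World frame = base frame: x ahead of the robot, y to its left, z up, the work surface at z = 0. Lengths are in m, angles in rad, forces in N, time in s.
With the tool pointing down it reaches from about 0.3 to 1 m from the base axis. Payload 5.1 kg.
Tool frame: the origin (TCP) lies at the very end of the fingers, on their centre line; the grasp point (between the pads) lies 19 mm behind it (hold_point_z is the distance from the TCP to the grasp point, in m); z points along the fingers, y is the direction in which the jaws open and shut (so a half turn about z gives the same grasp; the last joint's range is limited). The gripper opens to 95 mm and grips with 3 to 60 N. Pads are 20 mm wide; open, the fingers measure 119 mm over their backs; the gripper's body (75 mm by 180 mm) begins 59 mm behind the grasp point.
Start: joints at [-1.375, 0.124, 1.65, -0, 1.367, -0.083], TCP at [0.179, -0.625, 0.215] pointing down, gripper open.
Joint ranges: [-2.61, 2.61], [-1.02, 2.33], [0.03, 2.71], [-1.35, 4.49], [0.32, 2.68], [-2.91, 2.91]. Speed limits (rad/s): [2.57, 2.57, 3.14, 3.14, 3.14, 3.14].

INTERFACE

Orientations are given as a rotation vector (axis times angle).
In Python, from cell import * gives the robot as it stands.
- The arm moves only by the tool servo_tool, never from a script. Its argument "rows" is a list of rows, each an object with "slide": the shift along the world's x, y, z in cm, a list of three; "rot": the turn, a rotation vector about the world's x, y, z in rad, a list of three; "claw": the finger opening in cm, from 0 to 9.51. A call has 1 to 12 rows; each row is the pose to reach, as a shift and turn from the pose commanded when the call began; what a row does not reach only later rows make up. A row lasts 1/10 s, in which the tool goes at most 50 mm and 8.59 degrees, less where a joint would pass 70% of its speed; a pose out of reach is approached as far as the arm can. A call with a gripper value outside its range is refused whole. The fingers move at their own pace and stop on an object; "force" is the grip in N (left out, the last holds). Time passes only in rows, so rows that repeat a pose let the fingers close. It gives the time, the measured TCP pose, the force and the opening at its end, in the units of the state.
- observe(): the state, without advancing time (a new reading comes with each control period).
- grab_frame(name): name is "scene" or "side" or "wrist"; returns a dict with "image" (400x640x3 uint8, blue, green, red), "fovy" (degrees; the focal length in pixels is half the picture's height over the tangent of half this angle, whatever the lens; pixels are square), "cx", "cy" (the principal point, pixels), "camera_from_world" (4x4, takes a point from world to camera coordinates); the wrist camera has in their place "tool_from_camera" (4x4, takes a point from camera to tool coordinates, whose origin is the TCP and whose axes are the flange's). Camera axes: x right, y up, looking along -z (the intrinsics and any distortion apply to the point x, -y, -z); pixel columns grow to the right and rows downward; lengths in m; the calibration is good to about 2 mm. A picture is of the moment at which its call begins: read the wrist's pose just before it. There is no depth.
- close_job(): hands the job in, once; it reports no verdict.
Trained networks look in a picture, given as the dict that the camera call returned (one of the last four; its "shot" number tells which), for a name from the list of things; names that differ only in an ending like _2 or _b are one class to them, and where a whole thing is asked for, a point or a joint stands for the part that bears it (a point fixed in the world has none). Each returns a list of dicts, best first, with "score" (0 to 1); they miss things now and then, are a little off and sometimes report something else, mostly with a low value. They report only what shows in the picture. A call takes as long as a camera call. They do not tell look-alikes from the thing itself.
- cut_out(picture, target): "mask" (400x640 bool, what is visible of it) and "box" ([left, top, right, bottom] in pixels, round what is visible of it).
The state is a dict: "t": time; "joint_pos": joint angles; "qvel": joint speeds; "tau": joint torques, N m; "tcp_pos": TCP position; "tcp_rot": TCP orientation; "wrist_force": force on the tool from outside, world axes, zero at the start; "ft_torque": the same for the moment, N m; "grip_width": finger opening in m.
Only numpy, scipy, OpenCV 4.12 (cv2) and the standard library are available. Lean on these libraries where they do the work, as an engineer would, in place of code of your own. Each camera call takes 0.05 s, during which the arm holds its last target. There are 200 camera calls.

TASK

The bamboo caddy has a top tray on swinging arms. Lift the tray by its upright handle, up and over to the side away from the jars until it rests fully open, stand the short glass jar upright in the compartment underneath without dropping it, then bring the tray back and lower it gently (do not let it fall) until it rests fully closed over the jar. Leave the tall jar and the gourd cup standing where they are.

Things in the scene. Friction and masses are not known exactly. Their poses are not given: they have to be found in the camera images.
- caddy: Fixed open-topped bamboo box under the tray: 140 mm along its x, 180 along its y, 78 high, walls and floor 8 thick (clear compartment 124 x 164, 70 deep). Origin at the centre of its underside, on the ledge; z up. The tray swings towards the box's +x. Brass arms on its two y sides reach 101 mm from the centre.
- tray_arm (a joint): Swing q of the tray's parallel arms: 0 closed, 2.095 rad fully open (stop). The tray stays level and moves on a 98 mm radius arc in the box's x-z plane; from closed its shift is dx = 85 - 98 cos(q + 0.523), dz = 98 sin(q + 0.523) - 49 mm: 49 up at half-way, 170 along +x when open. Almost no friction; its weight (0.4 kg) holds it at either stop, in between it falls to one.
- tray_handle (a point): Grip point of the tray's handle, on its centre, 15 mm below its top. The handle is an upright wooden slat amid the tray, 12 mm thick (box x), 100 long (box y), rising 46 mm above the tray's walls. Tray 140 x 180 x 26 mm; closed, its underside is 79 mm above the ledge and the handle's top 151 mm. A steel straw and a brush are fixed in it. Axes parallel to the box's.
- jar_center (a point): The short glass jar with a flat steel screw lid, some sticks inside: a plain cylinder 56 mm in diameter, 56 mm tall, about 0.16 kg. The point is at its centre, 28 mm above its underside; z is up its axis.
- tall_jar_center (a point): The tall glass jar, same make and 56 mm diameter but 92 mm tall (too tall for the compartment). The point is at its centre. Not to be moved.
- gourd_center (a point): Dark round gourd cup with a narrow neck and a steel rim, 78 mm in diameter, 84 mm tall. The point is on its axis 42 mm up. Not to be moved.
Mind the look-alikes: they are no part of the job. Leave any orange or yellow look-alike of the part that bears jar_center alone.

How it is judged:
On the way, in this order (a step that is already met when the one before it is completed fails the run):
1. the tray rests fully open (value of joint tray_arm above 1.95 rad), for 0.2 s.
2. the short jar stands upright in the compartment, let go, with the tray still open (x of jar_center in the frame of caddy between -0.045 and 0.045 m and y of jar_center in the frame of caddy between -0.065 and 0.065 m and z of jar_center in the frame of caddy between 0.02 and 0.045 m and angle between jar_center's own z axis and vertical below 0.17 rad and value of joint tray_arm above 1.95 rad and contact force between the fingers and jar below 0.2 N and linear speed of jar below 0.03 m/s), for 0.2 s.
At the end, for the whole second after the job is handed in: The short jar stands in the caddy's compartment (its centre within 45 mm along the box's x and 65 mm along its y of the box's centre, 20 to 45 mm above the box's underside, tilted under 0.17 rad), at rest, and the tray is closed over it (joint below 0.08 rad) and still (x of jar_center in the frame of caddy between -0.045 and 0.045 m and y of jar_center in the frame of caddy between -0.065 and 0.065 m and z of jar_center in the frame of caddy between 0.02 and 0.045 m and angle between jar_center's own z axis and vertical below 0.17 rad and value of joint tray_arm below 0.08 rad and velocity of joint tray_arm between -0.1 and 0.1 rad/s and linear speed of jar below 0.02 m/s); the robot touches nothing.
It fails at once if the tray falls shut (faster than 5 rad/s, about 0.5 m/s) (velocity of joint tray_arm below -5 rad/s).
It fails at once if the jar is dropped (moves faster than 0.7 m/s out of the fingers) (contact force between the fingers and jar below 0.05 N and linear speed of jar above 0.7 m/s).
It fails at once if the tall jar is moved by more than 25 mm (distance of tall_jar_center from where it was at the start of the episode above 0.025 m).
It fails at once if the gourd cup is moved by more than 25 mm (distance of gourd_center from where it was at the start of the episode above 0.025 m).
It also fails if it takes over 72 s, if anything falls off the work surface, if the arm or the gripper's body presses on something with over 40 N, if the wrist force passes 120 N, or if a joint passes its speed limit or range.

## Working session

There is one attempt and no reset: what is moved stays moved. The work goes in short steps, Python scripts to look and compute and a tool call to move; the robot and the scene stay as the last step left them, time stands still between calls to the robot, and variables do not carry over. Pictures are saved under pics/ and viewed, about 8 in all and at most 12, crops included, and the job is handed in when it is done.

Besides the shell and the picture viewer there is one more tool, called after "Emit:" as name(argument=value, ...), one argument or row to a line, values as JSON. servo_tool: Moves the arm, as the interface text tells. Its arguments: {"type":"object","properties":{"rows":{"type":"array"},"force":{"type":"number"}},"required":["rows"]}

```bash
mkdir -p pics; cat > h.py <<'E'
from cell import *
import numpy as np, cv2
def K(p):
    f=200/np.tan(np.radians(p["fovy"])/2); return f
def ray(p,u,v,T=None):
    """world origin, dir"""
    f=K(p); d=np.array([(u-p["cx"])/f,-(v-p["cy"])/f,-1.0])
    M=np.linalg.inv(p["camera_from_world"]) if T is None else T
    return M[:3,3], M[:3,:3]@d
def onz(p,u,v,z,T=None):
    o,d=ray(p,u,v,T); return o+d*(z-o[2])/d[2]
def proj(p,X,T=None):
    M=p["camera_from_world"] if T is None else np.linalg.inv(T)
    X=np.atleast_2d(X); c=X@M[:3,:3].T+M[:3,3]; f=K(p)
    return np.c_[p["cx"]+f*c[:,0]/-c[:,2], p["cy"]-f*c[:,1]/-c[:,2]]
def wristT(p,s):
    T=np.eye(4);T[:3,:3]=cv2.Rodrigues(np.array(s["tcp_rot"],float))[0];T[:3,3]=s["tcp_pos"]
    return T@p["tool_from_camera"]
E
python3 - <<'E'
from h import *
s=observe();print(s)
for n in("scene","side","wrist"):
    p=grab_frame(n);cv2.imwrite(f"pics/{n}0.png",p["image"])
    print(n,{k:v for k,v in p.items() if k!="image"})
    for t in ("caddy","tray_handle","jar_center","tall_jar_center","gourd_center"):
        print(t,[(round(float(r["score"]),2),np.round(r["box"]).tolist()) for r in cut_out(p,t)])
E
```

```text
{'t': 0.0, 'joint_pos': array([-1.37459467e+00,  1.24517527e-01,  1.65168689e+00, -1.61095182e-05,
        1.36749186e+00, -8.26088566e-02]), 'qvel': array([-0.00027183,  0.000805  , -0.00061771,  0.00020701,  0.00074765,
        0.00063612]), 'tau': array([-8.39315435e-04, -4.17603958e+01, -3.59930634e+01,  7.74071761e-02,
        4.91758576e-02, -1.85414615e-04]), 'tcp_pos': array([ 0.17872299, -0.62427077,  0.21337139]), 'tcp_rot': array([-3.10903579e+00, -4.36250763e-01,  2.12171658e-04]), 'wrist_force': array([ 0.28448203, -0.28039513,  0.27017819]), 'ft_torque': array([ 0.02928421,  0.02291831, -0.01037191]), 'grip_width': 0.09472589090609179}
scene {'fovy': 44.76952524036714, 'cx': 314.63002623909193, 'cy': 207.07539928001736, 'camera_from_world': array([[-0.63052079,  0.77598489, -0.0170585 ,  0.42915952],
       [-0.5923895 , -0.46690853,  0.65656006,  0.15704018],
       [ 0.50151592,  0.42408004,  0.75408083, -1.39012508],
       [ 0.        ,  0.        ,  0.        ,  1.        ]]), 'shot': 1}
caddy [(0.69, [374.0, 222.0, 479.0, 332.0])]
tray_handle [(0.89, [375.0, 219.0
[... 885 characters left out ...]
0, 182.0, 316.0, 219.0]), (0.61, [339.0, 184.0, 367.0, 220.0])]
tall_jar_center [(0.83, [239.0, 160.0, 269.0, 209.0])]
gourd_center [(0.75, [294.0, 131.0, 329.0, 173.0])]
wrist {'fovy': 70.08251399093692, 'cx': 323.7924585043507, 'cy': 201.7114405351105, 'tool_from_camera': array([[ 8.40013186e-04,  9.70358244e-01,  2.41669554e-01,
         6.79995320e-02],
       [ 9.99999644e-01, -7.96736928e-04, -2.76793828e-04,
         2.04284309e-04],
       [-7.60421154e-05,  2.41669700e-01, -9.70358568e-01,
        -1.69692047e-01],
       [ 0.00000000e+00,  0.00000000e+00,  0.00000000e+00,
         1.00000000e+00]]), 'shot': 3}
caddy []
tray_handle []
jar_center []
tall_jar_center []
gourd_center []
```

```bash
python3 -c "
import cv2,numpy as np
a=[cv2.imread(f'pics/{n}0.png') for n in('scene','side')]
cv2.imwrite('pics/both.png',cv2.resize(np.vstack(a),(480,600)))"
```

```text
(no output)
```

View pics/scene0.png

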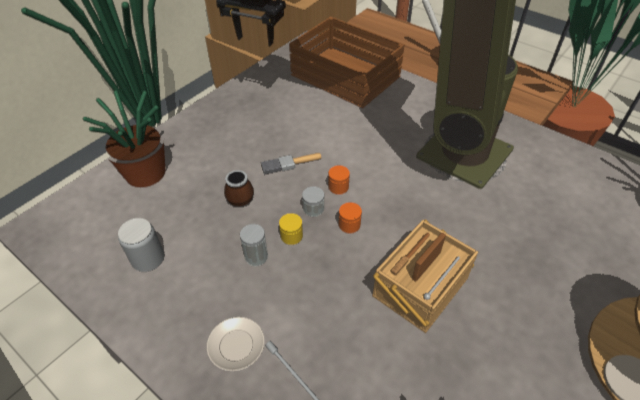

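View pics/side0.png

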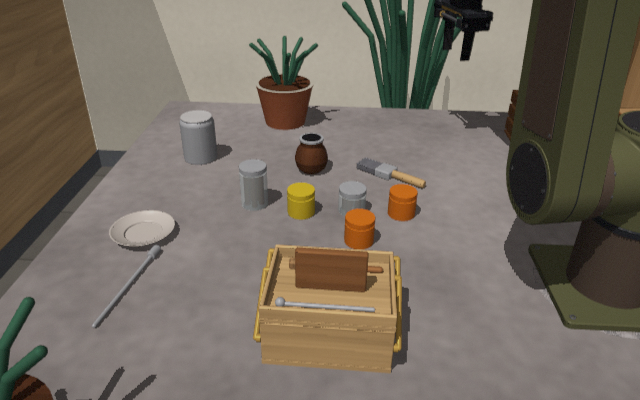

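Short glass jar candidates in the scene view: clear grey with steel lid (314,201); orange (339,180), orange (350,218), yellow (291,230), the tall jar (254,244) and the big grey can (141,245). The grey one at (314,201), side view (352,198), fits the description. Next I fit the poses.

```bash
cat >> h.py <<'E'
from scipy.optimize import minimize
def hullmask(pts):
    m=np.zeros((400*4,640*4),np.uint8); cv2.fillConvexPoly(m,cv2.convexHull(np.round(pts*4+1.5).astype(np.int32)),1); return m
def box(lx,ly,z0,z1,cx=0,cy=0):
    return np.array([[cx+a*lx/2,cy+b*ly/2,z] for a in(-1,1) for b in(-1,1) for z in(z0,z1)])
def cyl(d,h):
    t=np.linspace(0,2*np.pi,40); return np.vstack([np.c_[d/2*np.cos(t),d/2*np.sin(t),0*t+z] for z in(0,h)])
def place(P,q):  # q = x,y,z,yaw
    c,s=np.cos(q[3]),np.sin(q[3]); return P@np.array([[c,s,0],[-s,c,0],[0,0,1]])+q[:3]
def fit(P,views,q0,free):
    """views: list of (pic, mask, T); hull of mask against hull of model"""
    tg=[]
    for p,m,T in views:
        c,_=cv2.findContours(m.astype(np.uint8),cv2.RETR_EXTERNAL,cv2.CHAIN_APPROX_NONE)
        c=max(c,key=cv2.contourArea)[:,0].astype(float); tg.append(hullmask(c))
    q0=np.array(q0,float)
    def cost(v):
        q=q0.copy(); q[free]+=v*np.array([.01,.01,.01,.1])[free]; e=0
        for (p,m,T),t in zip(views,tg):
            h=hullmask(proj(p,place(P,q),T)); e+=1-(h&t).sum()/max((h|t).sum(),1)
        return e
    best=min((minimize(cost,x0,method="Nelder-Mead",options=dict(initial_simplex=np.vstack([x0,x0+np.eye(len(free))]))) for x0 in(np.zeros(len(free)),np.full(len(free),.3))),key=lambda r:r.fun)
    q=q0.copy(); q[free]+=best.x*np.array([.01,.01,.01,.1])[free]; return q,best.fun
def pick(p,t,u,v):
    r=min(cut_out(p,t),key=lambda r:np.hypot((r["box"][0]+r["box"][2])/2-u,(r["box"][1]+r["box"][3])/2-v)); return r["mask"]
E
python3 - <<'E'
from h import *
a=grab_frame("scene");b=grab_frame("side")
for n,T,d,h,ua,ub in (("jar","jar_center",.056,.056,(314,200),(352,202)),("tall","tall_jar_center",.056,.092,(254,246),(254,185)),("gourd","gourd_center",.078,.084,(239,185),(311,152)),
  ("or1","jar_center",.056,.056,(352,219),(360,228)),("or2","jar_center",.056,.056,(335,182),(402,204)),("yel","jar_center",.056,.056,(289,231),(301,201))):
    try:
        V=[(a,pick(a,T,*ua),None),(b,pick(b,T,*ub),None)]
        q0=list(onz(a,*ua,h/2))[:2]+[0,0]
        print(n,fit(cyl(d,h),V,q0,[0,1,2] if n!="gourd" else [0,1]))
    except Exception as e: print(n,e)
V=[(a,pick(a,"tray_handle",425,268),None),(b,pick(b,"tray_handle",330,290),None)]
P=np.vstack([box(.14,.18,.079,.105),box(.012,.1,.1,.151)])
x=onz(a,428,262,.1)[:2]
for y0 in (0,.8,1.6,2.4): print("tray",fit(P,V,[*x,0,y0],[0,1,3]))
Minv=np.linalg.inv(b["camera_from_world"]);print("sidecam",Minv[:3,3])
E
```

```text
jar (array([ 0.43042823, -0.20968577, -0.00407468,  0.        ]), np.float64(0.2589756328995595))
tall (array([ 0.63333222, -0.22085571, -0.00427822,  0.        ]), np.float64(0.12613513903433093))
gourd min() iterable argument is empty
or1 (array([ 0.41653018, -0.10155635, -0.00211235,  0.        ]), np.float64(0.20269553080981684))
or2 (array([ 0.32862958, -0.20343175, -0.00334837,  0.        ]), np.float64(0.16564499223061901))
yel (array([ 0.53442228, -0.19307133, -0.00180679,  0.        ]), np.float64(0.18108455125591527))
tray (array([0.46675129, 0.13356848, 0.        , 0.38187721]), np.float64(0.6169122147828986))
tray (array([0.46508901, 0.13396049, 0.        , 1.55959274]), np.float64(0.07522278598040866))
tray (array([0.46528253, 0.13363099, 0.        , 1.55464395]), np.float64(0.07526726646321524))
tray (array([0.46494773, 0.13381177, 0.        , 1.5602375 ]), np.float64(0.07442727861092557))
sidecam [0.4528554  0.69810337 0.57829411]
```

Emit:
servo_tool(
  rows=[
    {"slide": [4, 7, 4], "rot": [0, 0, -0.1]},
    {"slide": [25, 41.5, 8.5], "rot": [0, 0, -0.289]},
    {"slide": [25, 41.5, 8.5], "rot": [0, 0, -0.289]},
    {"slide": [25, 41.5, 8.5], "rot": [0, 0, -0.289]},
    {"slide": [25, 41.5, 8.5], "rot": [0, 0, -0.289]},
    {"slide": [25, 41.5, 8.5], "rot": [0, 0, -0.289]},
    {"slide": [25, 41.5, 8.5], "rot": [0, 0, -0.289]},
    {"slide": [25, 41.5, 8.5], "rot": [0, 0, -0.289]},
    {"slide": [25, 41.5, 8.5], "rot": [0, 0, -0.289]},
    {"slide": [25, 41.5, 8.5], "rot": [0, 0, -0.289]},
    {"slide": [25, 41.5, 8.5], "rot": [0, 0, -0.289]},
    {"slide": [25, 41.5, 8.5], "rot": [0, 0, -0.289]},
  ],
)

```text
invalid input at $.rows[0]: expected keys slide, rot, claw
```

```bash
python3 - <<'E'
from h import *
s=observe();p=grab_frame("wrist");T=wristT(p,s);print(s["tcp_pos"],s["tcp_rot"],s["qvel"].round(3))
cv2.imwrite("pics/w1.png",p["image"])
for t,P in (("jar_center",cyl(.056,.056)),("tall_jar_center",cyl(.056,.092)),("gourd_center",cyl(.078,.084))):
    for r in cut_out(p,t):
        b=r["box"];x=onz(p,(b[0]+b[2])/2,(b[1]+b[3])/2,.03,T)
        print(t,round(float(r["score"]),2),np.round(b),fit(P,[(p,r["mask"],T)],[x[0],x[1],0,0],[0,1]))
E
```

```text
[ 0.17882388 -0.62488222  0.21462644] [-3.11106071e+00 -4.36449846e-01  4.06301551e-05] [ 0.001  0.001  0.    -0.001 -0.     0.001]
```

View pics/w1.png

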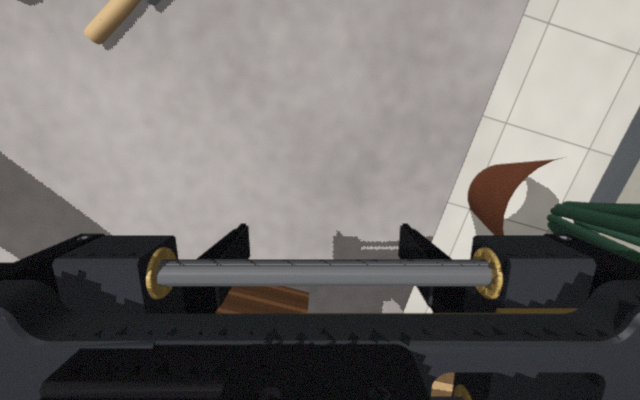

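The first call was refused because "claw" was missing, so this wrist view shows only bare table with the fingers at (160-490,270). The lower half is hidden by the gripper, so I'll stop short of the jar in x to see it.

Emit:
servo_tool(
  rows=[
    {"slide": [3, 7, 4], "rot": [0, 0, -0.1], "claw": 9.5},
    {"slide": [18, 41.5, 8.5], "rot": [0, 0, -0.289], "claw": 9.5},
    {"slide": [18, 41.5, 8.5], "rot": [0, 0, -0.289], "claw": 9.5},
    {"slide": [18, 41.5, 8.5], "rot": [0, 0, -0.289], "claw": 9.5},
    {"slide": [18, 41.5, 8.5], "rot": [0, 0, -0.289], "claw": 9.5},
    {"slide": [18, 41.5, 8.5], "rot": [0, 0, -0.289], "claw": 9.5},
    {"slide": [18, 41.5, 8.5], "rot": [0, 0, -0.289], "claw": 9.5},
    {"slide": [18, 41.5, 8.5], "rot": [0, 0, -0.289], "claw": 9.5},
    {"slide": [18, 41.5, 8.5], "rot": [0, 0, -0.289], "claw": 9.5},
    {"slide": [18, 41.5, 8.5], "rot": [0, 0, -0.289], "claw": 9.5},
    {"slide": [18, 41.5, 8.5], "rot": [0, 0, -0.289], "claw": 9.5},
    {"slide": [18, 41.5, 8.5], "rot": [0, 0, -0.289], "claw": 9.5},
  ],
)

```text
t: 3.1
tcp_pos: [0.3586, -0.2105, 0.2994]
tcp_rot: [3.141, -0.016, -0.001]
wrist_force: [0.3, 0.3, -0.1]
grip_width: 0.095
```

```bash
cat > w.py <<'E'
from h import *
import sys
s=observe();p=grab_frame("wrist");T=wristT(p,s);print(s["t"],s["tcp_pos"],s["tcp_rot"],s["qvel"].round(3))
cv2.imwrite(f"pics/{sys.argv[1]}.png",p["image"])
for t,P in (("jar_center",cyl(.056,.056)),("tall_jar_center",cyl(.056,.092)),("gourd_center",cyl(.078,.084))):
    for r in cut_out(p,t):
        b=r["box"];x=onz(p,(b[0]+b[2])/2,(b[1]+b[3])/2,.03,T)
        print(t,round(float(r["score"]),2),np.round(b),fit(P,[(p,r["mask"],T)],[x[0],x[1],0,0],[0,1]))
E
python3 w.py w2
```

```text
3.1 [ 0.35857772 -0.21052415  0.29941846] [ 3.14108166e+00 -1.61617596e-02 -8.93732477e-04] [-0.028  0.012  0.001  0.001  0.002  0.004]
jar_center 0.94 [300. 176. 337. 214.] (array([ 0.33140413, -0.20317454,  0.        ,  0.        ]), np.float64(0.07678154060370979))
jar_center 0.91 [229. 122. 274. 159.] (array([ 0.41726285, -0.10218064,  0.        ,  0.        ]), np.float64(0.06940841770563133))
jar_center 0.64 [287.  25. 329.  79.] (array([ 0.53408787, -0.19264689,  0.        ,  0.        ]), np.float64(0.03825674071561813))
jar_center 0.58 [301. 106. 340. 148.] (array([ 0.43181718, -0.20756752,  0.        ,  0.        ]), np.float64(0.06431654676258991))
gourd_center 0.58 [412.  20. 484.  85.] (array([ 0.51975785, -0.36978511,  0.        ,  0.        ]), np.float64(0.28802003238932516))
```

View pics/w2.png

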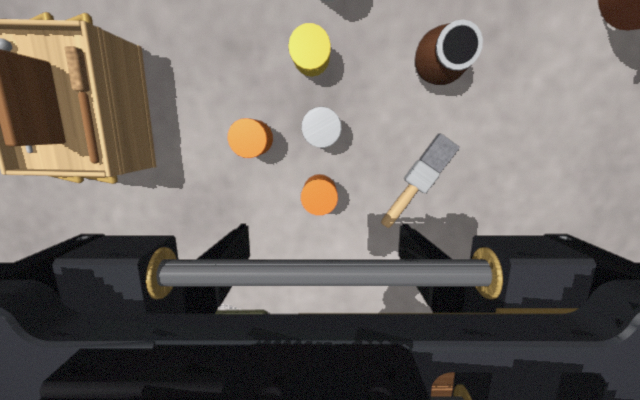

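Wrist view: the steel-lidded glass jar is at (321,127), with orange at (249,138) and (320,195), yellow at (310,48), the gourd at (450,50) and the tray at the left edge. The jar sits at about (0.431,-0.208). Now to view the tray from near.

Emit:
servo_tool(
  rows=[
    {"slide": [2.5, 34.4, 1], "rot": [0, 0, 0], "claw": 6},
    {"slide": [2.5, 34.4, 1], "rot": [0, 0, 0], "claw": 6},
    {"slide": [2.5, 34.4, 1], "rot": [0, 0, 0], "claw": 6},
    {"slide": [2.5, 34.4, 1], "rot": [0, 0, 0], "claw": 6},
    {"slide": [2.5, 34.4, 1], "rot": [0, 0, 0], "claw": 6},
    {"slide": [2.5, 34.4, 1], "rot": [0, 0, 0], "claw": 6},
    {"slide": [2.5, 34.4, 1], "rot": [0, 0, 0], "claw": 6},
    {"slide": [2.5, 34.4, 1], "rot": [0, 0, 0], "claw": 6},
    {"slide": [2.5, 34.4, 1], "rot": [0, 0, 0], "claw": 6},
  ],
)

```text
t: 4.2
tcp_pos: [0.3839, 0.1342, 0.3092]
tcp_rot: [3.141, -0.014, -0.002]
wrist_force: [-0.3, -0.8, 1.2]
grip_width: 0.0602
```

```bash
python3 - <<'E'
from h import *
s=observe();p=grab_frame("wrist");T=wristT(p,s);print(s["t"],s["tcp_pos"],s["tcp_rot"],s["qvel"].round(3))
P=np.vstack([box(.14,.18,.079,.105),box(.012,.1,.1,.151)])
im=p["image"].copy()
for r in cut_out(p,"tray_handle"):
    print(r["score"],r["box"]); q,e=fit(P,[(p,r["mask"],T)],[.465,.134,0,1.56],[0,1,3]);print(q,e)
qs=[.465,.134,0,1.56]
for qq,c in ((qs,(0,0,255)),(q,(0,255,0))):
  for B in (box(.14,.18,.105,.105),box(.012,.1,.151,.151)):
    cv2.polylines(im,[cv2.convexHull(np.round(proj(p,place(B,np.array(qq)),T)).astype(np.int32))],True,c,1)
cv2.imwrite("pics/w3.png",im)
E
```

```text
4.2 [0.38392108 0.13418662 0.30921137] [ 3.14070012e+00 -1.38570904e-02 -1.78931714e-03] [-0.052 -0.014  0.01  -0.001  0.003  0.001]
0.94 [268.6, 36.9, 382.5, 195.3]
[0.46453572 0.13284449 0.         1.54530034] 0.04262838771948285
```

View pics/w3.png

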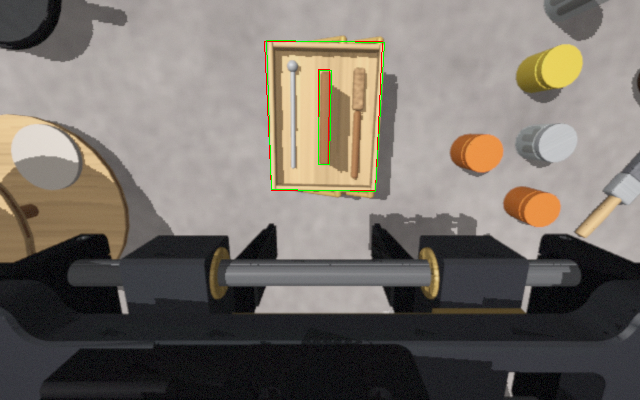

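Fit and picture agree: tray at (0.4645, 0.133), yaw about 1.55, with the handle at pixel (324,117) and clear space on the left (+y) side. Now to grip the handle.

Emit:
servo_tool(
  rows=[
    {"slide": [4, 0, 0], "rot": [0, 0, 0], "claw": 4},
    {"slide": [8.05, -0.13, -2], "rot": [0, 0, 0], "claw": 4},
    {"slide": [8.05, -0.13, -6], "rot": [0, 0, 0], "claw": 4},
    {"slide": [8.05, -0.13, -11], "rot": [0, 0, 0], "claw": 4},
    {"slide": [8.05, -0.13, -15], "rot": [0, 0, 0], "claw": 4},
    {"slide": [8.05, -0.13, -18], "rot": [0, 0, 0], "claw": 4},
    {"slide": [8.05, -0.13, -19.3], "rot": [0, 0, 0], "claw": 4},
    {"slide": [8.05, -0.13, -19.3], "rot": [0, 0, 0], "claw": 4},
    {"slide": [8.05, -0.13, -19.3], "rot": [0, 0, 0], "claw": 0.8},
    {"slide": [8.05, -0.13, -19.3], "rot": [0, 0, 0], "claw": 0.8},
    {"slide": [8.05, -0.13, -19.3], "rot": [0, 0, 0], "claw": 0.8},
    {"slide": [8.05, -0.13, -19.3], "rot": [0, 0, 0], "claw": 0.8},
  ],
  force=20,
)

```text
t: 5.5
tcp_pos: [0.4652, 0.133, 0.118]
tcp_rot: [-3.141, 0.016, -0.004]
wrist_force: [0.0, -1.8, 1.4]
grip_width: 0.0133
```

```bash
python3 - <<'E'
from h import *
s=observe();print(s["t"],s["tcp_pos"],s["wrist_force"],s["grip_width"])
for i in range(0,25):
    q=2.095*i/24;dx=85-98*np.cos(q+.523);dz=98*np.sin(q+.523)-49
    print(i,(np.array([dx*np.cos(1.552),dx*np.sin(1.552),dz])/10).round(2).tolist())
E
```

```text
5.5 [0.46517525 0.13296061 0.11803726] [ 0.03048288 -1.78529312  1.39625233] 0.013271349913051726
0 [0.0, 0.01, -0.01]
1 [0.01, 0.47, 0.72]
2 [0.02, 0.99, 1.4]
3 [0.03, 1.57, 2.03]
4 [0.04, 2.2, 2.6]
5 [0.05, 2.87, 3.13]
6 [0.07, 3.6, 3.58]
7 [0.08, 4.35, 3.98]
8 [0.1, 5.14, 4.31]
9 [0.11, 5.96, 4.57]
10 [0.13, 6.79, 4.75]
11 [0.14, 7.64, 4.86]
12 [0.16, 8.5, 4.9]
13 [0.18, 9.35, 4.86]
14 [0.19, 10.2, 4.75]
15 [0.21, 11.03, 4.57]
16 [0.22, 11.85, 4.31]
17 [0.24, 12.64, 3.98]
18 [0.25, 13.4, 3.59]
19 [0.27, 14.12, 3.13]
20 [0.28, 14.8, 2.61]
21 [0.29, 15.43, 2.03]
22 [0.3, 16.0, 1.4]
23 [0.31, 16.52, 0.72]
24 [0.32, 16.98, -0.0]
```

Emit:
servo_tool(
  rows=[
    {"slide": [0, 0, 0], "rot": [0, 0, 0], "claw": 0.8},
    {"slide": [0.01, 0.5, 0.7], "rot": [0, 0, 0], "claw": 0.8},
    {"slide": [0.02, 1.0, 1.4], "rot": [0, 0, 0], "claw": 0.8},
    {"slide": [0.03, 1.6, 2.0], "rot": [0, 0, 0], "claw": 0.8},
    {"slide": [0.04, 2.2, 2.6], "rot": [0, 0, 0], "claw": 0.8},
    {"slide": [0.05, 2.9, 3.1], "rot": [0, 0, 0], "claw": 0.8},
    {"slide": [0.07, 3.6, 3.6], "rot": [0, 0, 0], "claw": 0.8},
    {"slide": [0.08, 4.35, 4.0], "rot": [0, 0, 0], "claw": 0.8},
    {"slide": [0.1, 5.15, 4.3], "rot": [0, 0, 0], "claw": 0.8},
    {"slide": [0.11, 5.95, 4.55], "rot": [0, 0, 0], "claw": 0.8},
    {"slide": [0.13, 6.8, 4.75], "rot": [0, 0, 0], "claw": 0.8},
    {"slide": [0.14, 7.65, 4.85], "rot": [0, 0, 0], "claw": 0.8},
  ],
)

```text
t: 6.7
tcp_pos: [0.4673, 0.2105, 0.1669]
tcp_rot: [-3.14, 0.016, -0.007]
wrist_force: [4.7, -1.4, 4.6]
grip_width: 0.0123
```

Emit:
servo_tool(
  rows=[
    {"slide": [0.02, 0.85, 0.05], "rot": [0, 0, 0], "claw": 0.8},
    {"slide": [0.04, 1.7, 0], "rot": [0, 0, 0], "claw": 0.8},
    {"slide": [0.05, 2.55, -0.1], "rot": [0, 0, 0], "claw": 0.8},
    {"slide": [0.07, 3.4, -0.3], "rot": [0, 0, 0], "claw": 0.8},
    {"slide": [0.08, 4.2, -0.55], "rot": [0, 0, 0], "claw": 0.8},
    {"slide": [0.1, 5.0, -0.85], "rot": [0, 0, 0], "claw": 0.8},
    {"slide": [0.11, 5.75, -1.25], "rot": [0, 0, 0], "claw": 0.8},
    {"slide": [0.13, 6.45, -1.7], "rot": [0, 0, 0], "claw": 0.8},
    {"slide": [0.14, 7.15, -2.25], "rot": [0, 0, 0], "claw": 0.8},
    {"slide": [0.15, 7.8, -2.8], "rot": [0, 0, 0], "claw": 0.8},
    {"slide": [0.16, 8.35, -3.45], "rot": [0, 0, 0], "claw": 0.8},
    {"slide": [0.17, 8.85, -4.1], "rot": [0, 0, 0], "claw": 0.8},
  ],
)

```text
t: 7.9
tcp_pos: [0.4695, 0.2989, 0.1237]
tcp_rot: [-3.14, 0.016, -0.009]
wrist_force: [11.5, -0.5, -3.3]
grip_width: 0.0116
```

Emit:
servo_tool(
  rows=[
    {"slide": [0, 0.3, -0.4], "rot": [0, 0, 0], "claw": 0.8},
    {"slide": [0, 0.5, -0.8], "rot": [0, 0, 0], "claw": 0.8},
    {"slide": [0, 0.5, -0.8], "rot": [0, 0, 0], "claw": 0.8},
    {"slide": [0, 0.5, -0.8], "rot": [0, 0, 0], "claw": 0.8},
  ],
)

```text
t: 8.3
tcp_pos: [0.4698, 0.3024, 0.1179]
tcp_rot: [3.14, -0.016, 0.008]
wrist_force: [8.1, -6.9, 6.3]
grip_width: 0.012
```

Emit:
servo_tool(
  rows=[
    {"slide": [0.1, 0, 0], "rot": [0, 0, 0], "claw": 4},
    {"slide": [0.1, 0, 0], "rot": [0, 0, 0], "claw": 4},
    {"slide": [0.1, 0, 0], "rot": [0, 0, 0], "claw": 4},
    {"slide": [0.1, 0, 2], "rot": [0, 0, 0], "claw": 4},
    {"slide": [0.1, 0, 6], "rot": [0, 0, 0], "claw": 4},
    {"slide": [0.1, -2, 11], "rot": [0, 0, 0], "claw": 4},
    {"slide": [-3, -7, 14], "rot": [0, 0, 0], "claw": 8},
    {"slide": [-7, -12, 15], "rot": [0, 0, 0], "claw": 8},
    {"slide": [-9, -17, 15], "rot": [0, 0, 0], "claw": 8},
    {"slide": [-10, -17, 15], "rot": [0, 0, 0], "claw": 8},
    {"slide": [-10, -17, 15], "rot": [0, 0, 0], "claw": 8},
  ],
)

```text
t: 9.4
tcp_pos: [0.3653, 0.1311, 0.2662]
tcp_rot: [-3.141, 0.02, -0.002]
wrist_force: [-0.0, 0.3, -0.1]
grip_width: 0.0742
```

```bash
python3 - <<'E'
from h import *
s=observe();p=grab_frame("wrist");T=wristT(p,s);print(s["t"],s["tcp_pos"],s["tcp_rot"],s["qvel"].round(3),s["wrist_force"])
P=np.vstack([box(.14,.18,.079,.105),box(.012,.1,.1,.151)])
im=p["image"].copy()
for r in cut_out(p,"tray_handle"):
    print(r["score"],r["box"]); q,e=fit(P,[(p,r["mask"],T)],[.4692,.303,0,1.545],[0,1,3]);print("tray",q,e)
q=[.4645,.133,0,1.545]
for B in (box(.14,.18,.078,.078),box(.124,.164,.008,.008),box(.124,.164,.078,.078)):
    cv2.polylines(im,[cv2.convexHull(np.round(proj(p,place(B,np.array(q)),T)).astype(np.int32))],True,(0,0,255),1)
cv2.imwrite("pics/w4.png",im)
E
```

```text
9.4 [0.36531277 0.13107602 0.26624485] [-3.14118676e+00  1.99495421e-02 -1.69692005e-03] [ 0.041  0.083 -0.047  0.024 -0.066  0.036] [-0.01423689  0.25323961 -0.0522535 ]
0.56 [92.3, 0.4, 240.6, 183.7]
tray [0.46963932 0.30175541 0.         1.55024483] 0.03856183793699686
```

View pics/w4.png

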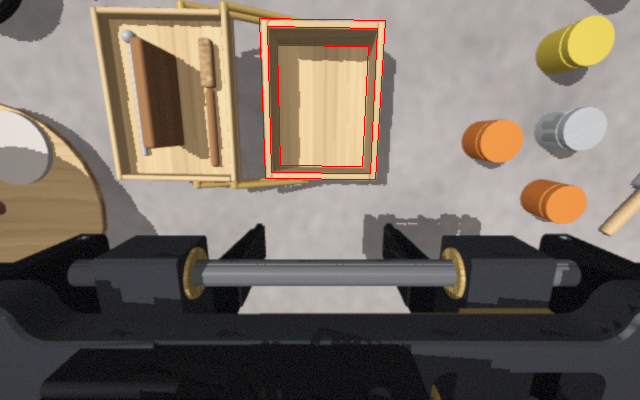

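The tray rests open (handle at y 0.302) and the red outline of the compartment matches the picture, so the box is at (0.4645, 0.133). Now the jar, with the jaws on the diagonal between its neighbours.

Emit:
servo_tool(
  rows=[
    {"slide": [1, -4, 1], "rot": [0, 0, 0.1], "claw": 8.5},
    {"slide": [2, -9, 1], "rot": [0, 0, 0.25], "claw": 8.5},
    {"slide": [3, -14, 1], "rot": [0, 0, 0.4], "claw": 8.5},
    {"slide": [4, -19, 1], "rot": [0, 0, 0.55], "claw": 8.5},
    {"slide": [5, -24, 1], "rot": [0, 0, 0.7], "claw": 8.5},
    {"slide": [6, -29, 1], "rot": [0, 0, 0.785], "claw": 8.5},
    {"slide": [6.6, -33.9, 0], "rot": [0, 0, 0.785], "claw": 8.5},
    {"slide": [6.6, -33.9, -3], "rot": [0, 0, 0.785], "claw": 8.5},
    {"slide": [6.6, -33.9, -7], "rot": [0, 0, 0.785], "claw": 8.5},
    {"slide": [6.6, -33.9, -11], "rot": [0, 0, 0.785], "claw": 8.5},
    {"slide": [6.6, -33.9, -14], "rot": [0, 0, 0.785], "claw": 8.5},
    {"slide": [6.6, -33.9, -15], "rot": [0, 0, 0.785], "claw": 8.5},
  ],
)

```text
t: 10.7
tcp_pos: [0.4317, -0.204, 0.1107]
tcp_rot: [-2.901, -1.185, 0.008]
wrist_force: [-0.3, 0.8, 0.1]
grip_width: 0.085
```

```bash
python3 w.py w5
```

```text
10.7 [ 0.43166644 -0.20400719  0.11072561] [-2.90057174 -1.18525667  0.00826051] [ 0.002  0.071  0.029 -0.004 -0.173 -0.001]
jar_center 0.87 [361.  72. 449. 151.] (array([ 0.53408843, -0.19253938,  0.        ,  0.        ]), np.float64(0.01677790478999963))
jar_center 0.75 [184. 105. 269. 173.] (array([ 0.41768669, -0.10241401,  0.        ,  0.        ]), np.float64(0.0443178850769097))
jar_center 0.66 [227. 241. 280. 313.] (array([ 0.32560396, -0.22617671,  0.        ,  0.        ]), np.float64(0.7569709291109561))
jar_center 0.58 [290. 175. 359. 256.] (array([ 0.43196232, -0.20680068,  0.        ,  0.        ]), np.float64(0.051962505486237376))
tall_jar_center 0.78 [466.   1. 634.  89.] (array([ 0.6337932 , -0.21783509,  0.        ,  0.        ]), np.float64(0.03087729058729438))
gourd_center 0.89 [493. 224. 557. 241.] (array([ 0.50994016, -0.31349647,  0.        ,  0.        ]), np.float64(0.9445774942480653))
```

Emit:
servo_tool(
  rows=[
    {"slide": [0, 0, -2], "rot": [0, 0, 0], "claw": 8.5},
    {"slide": [0, 0, -5], "rot": [0, 0, 0], "claw": 8.5},
    {"slide": [0, 0, -7.5], "rot": [0, 0, 0], "claw": 8.5},
    {"slide": [0, 0, -8.8], "rot": [0, 0, 0], "claw": 8.5},
    {"slide": [0, 0, -8.8], "rot": [0, 0, 0], "claw": 8.5},
    {"slide": [0, 0, -8.8], "rot": [0, 0, 0], "claw": 8.5},
  ],
)

```text
t: 11.5
tcp_pos: [0.4347, -0.2069, 0.0298]
tcp_rot: [2.907, 1.186, 0.002]
wrist_force: [0.1, 0.9, -0.4]
grip_width: 0.0852
```

Emit:
servo_tool(
  rows=[
    {"slide": [-0.2, 0, -0.9], "rot": [0, 0, 0], "claw": 8.5},
    {"slide": [-0.2, 0, -0.9], "rot": [0, 0, 0], "claw": 8.5},
    {"slide": [-0.2, 0, -0.9], "rot": [0, 0, 0], "claw": 5},
    {"slide": [-0.2, 0, -0.9], "rot": [0, 0, 0], "claw": 5},
    {"slide": [-0.2, 0, -0.9], "rot": [0, 0, 0], "claw": 5},
    {"slide": [-0.2, 0, -0.9], "rot": [0, 0, 0], "claw": 5},
    {"slide": [-0.2, 0, -0.9], "rot": [0, 0, 0], "claw": 5},
  ],
  force=15,
)

```text
t: 12.2
tcp_pos: [0.4316, -0.2063, 0.0193]
tcp_rot: [2.909, 1.187, 0.0]
wrist_force: [0.1, -0.6, 0.6]
grip_width: 0.0556
```

Emit:
servo_tool(
  rows=[
    {"slide": [0, 0, 1], "rot": [0, 0, 0], "claw": 5},
    {"slide": [0, 0, 3], "rot": [0, 0, 0], "claw": 5},
    {"slide": [0, 0, 7], "rot": [0, 0, 0], "claw": 5},
    {"slide": [0, 0, 11], "rot": [0, 0, 0], "claw": 5},
    {"slide": [0, 0, 15], "rot": [0, 0, 0], "claw": 5},
    {"slide": [0, 0, 18], "rot": [0, 0, 0], "claw": 5},
    {"slide": [0, 0, 18], "rot": [0, 0, 0], "claw": 5},
    {"slide": [0, 0, 18], "rot": [0, 0, 0], "claw": 5},
  ],
)

```text
t: 13.0
tcp_pos: [0.4313, -0.2061, 0.1992]
tcp_rot: [2.908, 1.187, 0.0]
wrist_force: [0.5, 1.2, -2.5]
grip_width: 0.0558
```

Emit:
servo_tool(
  rows=[
    {"slide": [0.2, 2, 0], "rot": [0, 0, 0.08], "claw": 5},
    {"slide": [0.6, 6, 0], "rot": [0, 0, 0.18], "claw": 5},
    {"slide": [1, 10, 0], "rot": [0, 0, 0.28], "claw": 5},
    {"slide": [1.4, 14, 0], "rot": [0, 0, 0.38], "claw": 5},
    {"slide": [1.8, 18, 0], "rot": [0, 0, 0.48], "claw": 5},
    {"slide": [2.2, 22, 0], "rot": [0, 0, 0.58], "claw": 5},
    {"slide": [2.6, 26, 0], "rot": [0, 0, 0.68], "claw": 5},
    {"slide": [2.9, 30, 0], "rot": [0, 0, 0.76], "claw": 5},
    {"slide": [3.2, 33, 0], "rot": [0, 0, 0.785], "claw": 5},
    {"slide": [3.3, 34, 0], "rot": [0, 0, 0.785], "claw": 5},
    {"slide": [3.3, 34, 0], "rot": [0, 0, 0.785], "claw": 5},
    {"slide": [3.3, 34, 0], "rot": [0, 0, 0.785], "claw": 5},
  ],
)

```text
t: 14.2
tcp_pos: [0.4637, 0.1329, 0.1976]
tcp_rot: [-2.233, -2.208, 0.004]
wrist_force: [1.2, -0.5, -3.1]
grip_width: 0.0558
```

```bash
python3 - <<'E'
from h import *
s=observe();print(s["tcp_pos"],s["tcp_rot"],s["wrist_force"],s["grip_width"])
a=grab_frame("scene");b=grab_frame("side")
V=np.hstack([a["image"][130:330,220:500],b["image"][130:330,200:480]])
cv2.imwrite("pics/m6.png",cv2.resize(V,None,fx=1.4,fy=1.4))
E
```

```text
[0.46369613 0.13290704 0.19762561] [-2.23344186 -2.207884    0.00435367] [ 1.2261795  -0.47539024 -3.10410053] 0.055816086672012724
```

View pics/m6.png

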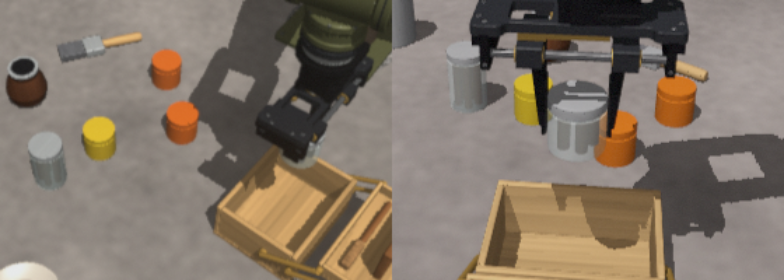

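The jar is held upright over the compartment, and the tall jar (47,160) and gourd (26,82) are still standing. Lowering it.

Emit:
servo_tool(
  rows=[
    {"slide": [0.1, 0, -2], "rot": [0, 0, 0], "claw": 5},
    {"slide": [0.1, 0, -5], "rot": [0, 0, 0], "claw": 5},
    {"slide": [0.1, 0, -8], "rot": [0, 0, 0], "claw": 5},
    {"slide": [0.1, 0, -11], "rot": [0, 0, 0], "claw": 5},
    {"slide": [0.1, 0, -13.5], "rot": [0, 0, 0], "claw": 5},
    {"slide": [0.1, 0, -15.5], "rot": [0, 0, 0], "claw": 5},
    {"slide": [0.1, 0, -16.2], "rot": [0, 0, 0], "claw": 5},
    {"slide": [0.1, 0, -16.4], "rot": [0, 0, 0], "claw": 5},
    {"slide": [0.1, 0, -16.4], "rot": [0, 0, 0], "claw": 5},
  ],
)

```text
t: 15.2
tcp_pos: [0.4662, 0.1334, 0.036]
tcp_rot: [2.234, 2.208, 0.002]
wrist_force: [-0.4, -0.4, -1.8]
grip_width: 0.0559
```

Emit:
servo_tool(
  rows=[
    {"slide": [0, 0, -0.2], "rot": [0, 0, 0], "claw": 5},
    {"slide": [0, 0, -0.4], "rot": [0, 0, 0], "claw": 5},
    {"slide": [0, 0, -0.5], "rot": [0, 0, 0], "claw": 5},
    {"slide": [0, 0, -0.6], "rot": [0, 0, 0], "claw": 5},
    {"slide": [0, 0, -0.6], "rot": [0, 0, 0], "claw": 5},
  ],
)

```text
t: 15.7
tcp_pos: [0.4654, 0.1339, 0.0291]
tcp_rot: [-2.233, -2.209, 0.0]
wrist_force: [-1.7, -0.2, -2.0]
grip_width: 0.0559
```

Emit:
servo_tool(
  rows=[
    {"slide": [0, 0, -0.1], "rot": [0, 0, 0], "claw": 5},
    {"slide": [0, 0, -0.2], "rot": [0, 0, 0], "claw": 5},
    {"slide": [0, 0, -0.2], "rot": [0, 0, 0], "claw": 5},
  ],
)

```text
t: 16.0
tcp_pos: [0.4655, 0.1338, 0.0273]
tcp_rot: [2.234, 2.209, 0.0]
wrist_force: [-0.4, -0.1, -0.4]
grip_width: 0.0557
```

Most of the weight has come off the wrist (-2.0 to -0.4 N), so the jar is standing. Releasing and lifting away.

Emit:
servo_tool(
  rows=[
    {"slide": [0, 0, 0], "rot": [0, 0, 0], "claw": 7.6},
    {"slide": [0, 0, 0], "rot": [0, 0, 0], "claw": 7.6},
    {"slide": [0, 0, 0], "rot": [0, 0, 0], "claw": 7.6},
    {"slide": [0, 0, 0], "rot": [0, 0, 0], "claw": 7.6},
    {"slide": [0, 0, 0], "rot": [0, 0, 0], "claw": 7.6},
    {"slide": [0, 0, 2], "rot": [0, 0, 0], "claw": 7.6},
    {"slide": [0, 0, 5], "rot": [0, 0, 0], "claw": 7.6},
    {"slide": [0, 0, 10], "rot": [0, 0, 0], "claw": 7.6},
    {"slide": [0, 0, 15], "rot": [0, 0, 0], "claw": 7.6},
    {"slide": [0, 0, 20], "rot": [0, 0, 0], "claw": 7.6},
    {"slide": [0, 0, 22], "rot": [0, 0, 0], "claw": 7.6},
    {"slide": [0, 0, 22], "rot": [0, 0, 0], "claw": 7.6},
  ],
)

```text
t: 17.2
tcp_pos: [0.4677, 0.1342, 0.2522]
tcp_rot: [2.23, 2.206, 0.012]
wrist_force: [1.2, -0.2, -0.1]
grip_width: 0.0759
```

Emit:
servo_tool(
  rows=[
    {"slide": [-1, 1, 2], "rot": [0, 0, -0.1], "claw": 5},
    {"slide": [-2, 2, 2.5], "rot": [0, 0, -0.25], "claw": 5},
    {"slide": [-3, 3, 2.5], "rot": [0, 0, -0.4], "claw": 5},
    {"slide": [-4, 4, 2.5], "rot": [0, 0, -0.55], "claw": 4},
    {"slide": [-5, 5, 2.5], "rot": [0, 0, -0.7], "claw": 4},
    {"slide": [-6, 6, 2.5], "rot": [0, 0, -0.85], "claw": 4},
    {"slide": [-7, 7, 2.5], "rot": [0, 0, -1.0], "claw": 4},
    {"slide": [-8, 8, 2.5], "rot": [0, 0, -1.15], "claw": 4},
    {"slide": [-9, 9, 2.5], "rot": [0, 0, -1.3], "claw": 4},
    {"slide": [-9.3, 10, 2.5], "rot": [0, 0, -1.45], "claw": 4},
    {"slide": [-9.3, 10.5, 2.5], "rot": [0, 0, -1.58], "claw": 4},
    {"slide": [-9.3, 10.5, 2.5], "rot": [0, 0, -1.58], "claw": 4},
  ],
)

```text
t: 18.4
tcp_pos: [0.3716, 0.2389, 0.2699]
tcp_rot: [3.14, -0.03, -0.005]
wrist_force: [-0.7, 0.7, -0.6]
grip_width: 0.0399
```

```bash
python3 - <<'E'
from h import *
s=observe();p=grab_frame("wrist");T=wristT(p,s);print(s["t"],s["tcp_pos"],s["tcp_rot"],s["qvel"].round(3),s["wrist_force"])
P=np.vstack([box(.14,.18,.079,.105),box(.012,.1,.1,.151)])
im=p["image"].copy()
for r in cut_out(p,"tray_handle")[:1]:
    q,e=fit(P,[(p,r["mask"],T)],[.4697,.302,0,1.545],[0,1,3]);print("tray",q,e)
for B in (box(.14,.18,.105,.105),box(.012,.1,.151,.151)):
    cv2.polylines(im,[cv2.convexHull(np.round(proj(p,place(B,np.array(q)),T)).astype(np.int32))],True,(0,255,0),1)
for r in cut_out(p,"jar_center"):
    b=r["box"];x=onz(p,(b[0]+b[2])/2,(b[1]+b[3])/2,.03,T);print(r["score"],np.round(b),fit(cyl(.056,.056),[(p,r["mask"],T)],[x[0],x[1],.008,0],[0,1]))
cv2.imwrite("pics/w7.png",im)
E
```

```text
18.4 [0.37157446 0.23887867 0.26993602] [ 3.13992373 -0.02959914 -0.00485822] [-0.015 -0.006 -0.002 -0.005  0.007 -0.103] [-0.72131483  0.74989244 -0.55834124]
tray [0.46951472 0.30177559 0.         1.54031812] 0.04112680096989629
0.95 [533. 123. 608. 164.] (array([ 0.41826884, -0.0932137 ,  0.008     ,  0.        ]), np.float64(0.07493711410930715))
0.75 [585. 182. 640. 222.] (array([ 0.3323366 , -0.19727369,  0.008     ,  0.        ]), np.float64(0.04077688665571555))
0.69 [375.  82. 429. 133.] (array([0.46602461, 0.13291126, 0.008     , 0.        ]), np.float64(0.03496614641279128))
0.57 [608.  30. 638.  78.] (array([ 0.53328649, -0.18811952,  0.008     ,  0.        ]), np.float64(0.05242317773688021))
0.28 [199.   6. 327. 187.] (array([0.54786512, 0.35808421, 0.008     , 0.        ]), np.float64(0.8851535237840816))
```

View pics/w7.png

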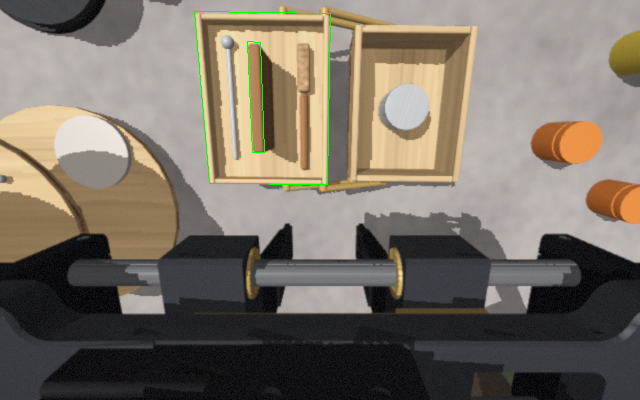

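The jar stands centred in the compartment at (407,107), i.e. (0.466,0.133). The handle is at (256,97), i.e. (0.4695,0.302). Gripping it again.

Emit:
servo_tool(
  rows=[
    {"slide": [3, 2, 0], "rot": [0, 0, 0], "claw": 4},
    {"slide": [7, 5, 0], "rot": [0, 0, 0], "claw": 4},
    {"slide": [9.8, 6.3, -2], "rot": [0, 0, 0], "claw": 4},
    {"slide": [9.8, 6.3, -5], "rot": [0, 0, 0], "claw": 4},
    {"slide": [9.8, 6.3, -8], "rot": [0, 0, 0], "claw": 4},
    {"slide": [9.8, 6.3, -11], "rot": [0, 0, 0], "claw": 4},
    {"slide": [9.8, 6.3, -14], "rot": [0, 0, 0], "claw": 4},
    {"slide": [9.8, 6.3, -15.3], "rot": [0, 0, 0], "claw": 4},
    {"slide": [9.8, 6.3, -15.3], "rot": [0, 0, 0], "claw": 4},
    {"slide": [9.8, 6.3, -15.3], "rot": [0, 0, 0], "claw": 0.8},
    {"slide": [9.8, 6.3, -15.3], "rot": [0, 0, 0], "claw": 0.8},
    {"slide": [9.8, 6.3, -15.3], "rot": [0, 0, 0], "claw": 0.8},
  ],
  force=25,
)

```text
t: 19.75
tcp_pos: [0.4716, 0.3024, 0.1212]
tcp_rot: [-3.14, 0.031, -0.005]
wrist_force: [-0.5, 0.3, 0.1]
grip_width: 0.0214
```

Emit:
servo_tool(
  rows=[
    {"slide": [0, 0, 0], "rot": [0, 0, 0], "claw": 0.8},
    {"slide": [0, 0, 0], "rot": [0, 0, 0], "claw": 0.8},
  ],
)

```text
t: 19.95
tcp_pos: [0.471, 0.3023, 0.1204]
tcp_rot: [-3.14, 0.033, -0.002]
wrist_force: [-1.2, 1.2, 2.5]
grip_width: 0.0117
```

Emit:
servo_tool(
  rows=[
    {"slide": [-0.01, -0.5, 0.7], "rot": [0, 0, 0], "claw": 0.8},
    {"slide": [-0.03, -1.0, 1.4], "rot": [0, 0, 0], "claw": 0.8},
    {"slide": [-0.04, -1.55, 2.0], "rot": [0, 0, 0], "claw": 0.8},
    {"slide": [-0.06, -2.2, 2.6], "rot": [0, 0, 0], "claw": 0.8},
    {"slide": [-0.07, -2.85, 3.15], "rot": [0, 0, 0], "claw": 0.8},
    {"slide": [-0.09, -3.6, 3.6], "rot": [0, 0, 0], "claw": 0.8},
    {"slide": [-0.11, -4.35, 4.0], "rot": [0, 0, 0], "claw": 0.8},
    {"slide": [-0.13, -5.15, 4.3], "rot": [0, 0, 0], "claw": 0.8},
    {"slide": [-0.15, -5.95, 4.55], "rot": [0, 0, 0], "claw": 0.8},
    {"slide": [-0.18, -6.8, 4.75], "rot": [0, 0, 0], "claw": 0.8},
    {"slide": [-0.2, -7.65, 4.85], "rot": [0, 0, 0], "claw": 0.8},
    {"slide": [-0.22, -8.5, 4.9], "rot": [0, 0, 0], "claw": 0.8},
  ],
)

```text
t: 21.15
tcp_pos: [0.4685, 0.2155, 0.1694]
tcp_rot: [3.14, -0.032, 0.001]
wrist_force: [0.7, 0.2, 3.5]
grip_width: 0.0122
```

Emit:
servo_tool(
  rows=[
    {"slide": [-0.02, -0.85, -0.05], "rot": [0, 0, 0], "claw": 0.8},
    {"slide": [-0.04, -1.7, -0.15], "rot": [0, 0, 0], "claw": 0.8},
    {"slide": [-0.07, -2.55, -0.35], "rot": [0, 0, 0], "claw": 0.8},
    {"slide": [-0.09, -3.35, -0.6], "rot": [0, 0, 0], "claw": 0.8},
    {"slide": [-0.11, -4.15, -0.9], "rot": [0, 0, 0], "claw": 0.8},
    {"slide": [-0.13, -4.9, -1.3], "rot": [0, 0, 0], "claw": 0.8},
    {"slide": [-0.15, -5.6, -1.75], "rot": [0, 0, 0], "claw": 0.8},
    {"slide": [-0.16, -6.3, -2.3], "rot": [0, 0, 0], "claw": 0.8},
    {"slide": [-0.18, -6.95, -2.85], "rot": [0, 0, 0], "claw": 0.8},
    {"slide": [-0.19, -7.5, -3.5], "rot": [0, 0, 0], "claw": 0.8},
  ],
)

```text
t: 22.15
tcp_pos: [0.4661, 0.1403, 0.132]
tcp_rot: [3.139, -0.032, -0.001]
wrist_force: [2.3, -5.6, 0.4]
grip_width: 0.012
```

Emit:
servo_tool(
  rows=[
    {"slide": [-0.01, -0.25, -0.3], "rot": [0, 0, 0], "claw": 0.8},
    {"slide": [-0.01, -0.5, -0.65], "rot": [0, 0, 0], "claw": 0.8},
    {"slide": [-0.02, -0.7, -0.95], "rot": [0, 0, 0], "claw": 0.8},
    {"slide": [-0.02, -0.9, -1.25], "rot": [0, 0, 0], "claw": 0.8},
    {"slide": [-0.02, -0.98, -1.45], "rot": [0, 0, 0], "claw": 0.8},
    {"slide": [-0.02, -0.98, -1.55], "rot": [0, 0, 0], "claw": 0.8},
    {"slide": [-0.02, -0.98, -1.55], "rot": [0, 0, 0], "claw": 0.8},
  ],
)

```text
t: 22.85
tcp_pos: [0.4662, 0.1323, 0.12]
tcp_rot: [-3.141, 0.031, 0.001]
wrist_force: [-8.0, -1.7, 16.1]
grip_width: 0.0121
```

The tray is on its stop: handle back at y 0.132, with a 16 N push up. Letting go and backing off.

Emit:
servo_tool(
  rows=[
    {"slide": [0, 0, 0.1], "rot": [0, 0, 0], "claw": 0.8},
    {"slide": [0, 0, 0.1], "rot": [0, 0, 0], "claw": 4},
    {"slide": [0, 0, 0.1], "rot": [0, 0, 0], "claw": 4},
    {"slide": [0, 0, 0.1], "rot": [0, 0, 0], "claw": 4},
    {"slide": [0, 0, 0.1], "rot": [0, 0, 0], "claw": 4},
    {"slide": [0, 0, 2], "rot": [0, 0, 0], "claw": 4},
    {"slide": [0, 0, 6], "rot": [0, 0, 0], "claw": 4},
    {"slide": [0, 0, 11], "rot": [0, 0, 0], "claw": 4},
    {"slide": [-4, 0, 15], "rot": [0, 0, 0], "claw": 4},
    {"slide": [-9, 0, 16], "rot": [0, 0, 0], "claw": 4},
    {"slide": [-10, 0, 16], "rot": [0, 0, 0], "claw": 4},
    {"slide": [-10, 0, 16], "rot": [0, 0, 0], "claw": 4},
  ],
)

```text
t: 24.05
tcp_pos: [0.3652, 0.1323, 0.2787]
tcp_rot: [-3.14, 0.03, -0.005]
wrist_force: [0.7, 0.2, 0.5]
grip_width: 0.0398
```

```bash
python3 - <<'E'
from h import *
s=observe();p=grab_frame("wrist");T=wristT(p,s);print(s["t"],s["tcp_pos"],s["wrist_force"])
P=np.vstack([box(.14,.18,.079,.105),box(.012,.1,.1,.151)])
r=cut_out(p,"tray_handle")[0];print("tray",fit(P,[(p,r["mask"],T)],[.4645,.133,0,1.545],[0,1,3]))
a=grab_frame("scene");b=grab_frame("side")
for n,t,d,h,ua,ub in (("tall","tall_jar_center",.056,.092,(254,246),(254,185)),("gourd","gourd_center",.078,.084,(239,185),(311,152))):
    for x,u in ((a,ua),(b,ub)):
        print(n,[np.round(r["box"]).tolist() for r in cut_out(x,t)])
cv2.imwrite("pics/m8.png",cv2.resize(np.hstack([a["image"][130:330,220:500],b["image"][130:380,200:480][:200]]),None,fx=1.4,fy=1.4))
E
```

```text
24.05 [0.36522421 0.13225578 0.27869497] [0.68892609 0.24640782 0.51533777]Traceback (most recent call last):
  File "<stdin>", line 4, in <module>
IndexError: list index out of range
```

```bash
python3 - <<'E'
from h import *
P=np.vstack([box(.14,.18,.079,.105),box(.012,.1,.1,.151)])
s=observe();p=grab_frame("wrist");T=wristT(p,s)
a=grab_frame("scene");b=grab_frame("side")
for x,TT in ((p,T),(a,None),(b,None)):
    for r in cut_out(x,"tray_handle")[:1]: print("tray",r["score"],fit(P,[(x,r["mask"],TT)],[.4645,.133,0,1.545],[0,1,3]))
    for t in ("tall_jar_center","gourd_center"): print(t,[np.round(r["box"]).tolist() for r in cut_out(x,t)])
im=p["image"].copy()
for B in (box(.14,.18,.105,.105),box(.012,.1,.151,.151)):
    cv2.polylines(im,[cv2.convexHull(np.round(proj(p,place(B,np.array([.4645,.1328,0,1.545])),T)).astype(np.int32))],True,(0,255,0),1)
cv2.imwrite("pics/m8.png",np.vstack([cv2.resize(np.hstack([a["image"][130:330,220:500],b["image"][130:330,200:480]]),(784,280)),cv2.resize(im[0:230],(784,282))]))
E
```

```text
tray 0.8 (array([0.46477453, 0.1325393 , 0.        , 1.5517371 ]), np.float64(0.04040539947643218))
tall_jar_center [[254.0, 7.0, 386.0, 189.0]]
gourd_center []
tray 0.87 (array([0.46510917, 0.13421881, 0.        , 1.54754463]), np.float64(0.022551524442173343))
tall_jar_center [[243.0, 225.0, 266.0, 267.0]]
gourd_center [[224.0, 167.0, 255.0, 205.0]]
tray 0.9 (array([0.46236039, 0.13302373, 0.        , 1.53468234]), np.float64(0.038861768844570266))
tall_jar_center [[242.0, 160.0, 268.0, 211.0]]
gourd_center [[293.0, 129.0, 330.0, 174.0]]
```

View pics/m8.png

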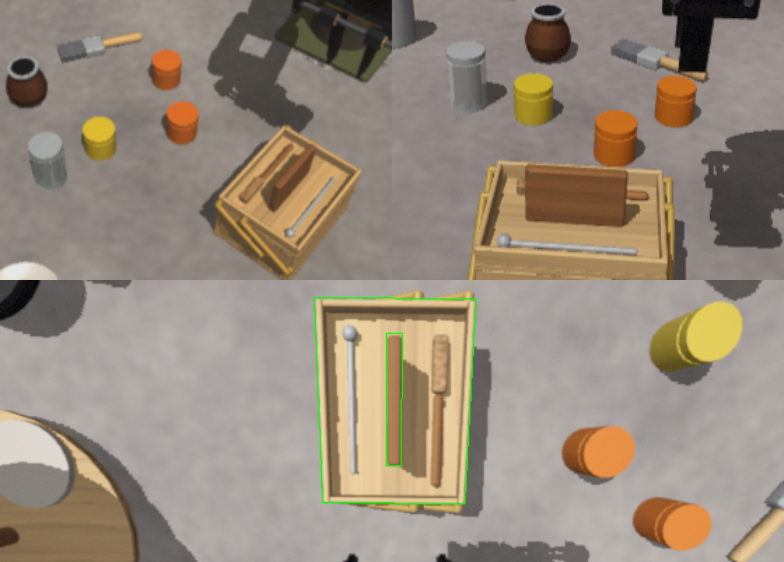

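The tray is closed: it matches the closed outline in the wrist view and sits flush on the box. The tall jar (47,160) and gourd (26,82) are where they were, and the gripper is clear. Handing in.

```bash
python3 -c "
from cell import *
print(close_job())"
```

```text
the job is handed in; nothing more can be done
None
```

I did the whole job in about 24 s of the 72 s allowed and handed it in; `close_job` reports no verdict. I swung the tray open by its handle to the far side, stood the short glass jar in the compartment, then brought the tray back and lowered it to its stop while still holding it.

**Jar:** after release and before closing, the wrist camera put it at (0.466, 0.133), within 2 mm of the box centre at (0.4645, 0.133). It looked upright. It cannot be seen under the closed tray, so this is my last view of it.

**Tray:** the three cameras put the closed tray within about 3 mm of where it started, and the picture matches the closed outline. I last felt about 16 N of upward push at the stop before letting go.

**Other things:** the tall jar and gourd cup show in the same places as at the start, within 2 pixels. The orange and yellow look-alikes were left alone. The gripper is clear of everything.

**Checks and calls that went wrong:**
- The first move was refused because a gripper value was missing.
- The network missed the tray once in the final check and found it on the retry.
- Its "tall jar" in that wrist picture was really the tray, so I ignored it.

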